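# Show a valve spindle's foot to the inspection camera

### The arm

A 6-joint arm with a two-finger parallel gripper is mounted at the origin on the work surface. World frame = base frame: x ahead of the robot, y to its left, z up, the work surface at z = 0. Lengths are in m, angles in rad, forces in N, time in s.
With the tool pointing down it reaches from about 0.325 to 0.9 m from the base axis. Payload 6.1 kg.
Tool frame: the origin (TCP) lies at the very end of the fingers, on their centre line; the grasp point (between the pads) lies 19 mm behind it; z points along the fingers, y is the line along which they close (so a half turn about z gives the same grasp; the last joint's range is limited). The gripper opens to 85 mm and grips with 20 to 120 N. Pads are 22 mm wide; open, the fingers measure 114 mm over their backs; the gripper's body (76 mm by 85 mm) begins 54 mm behind the grasp point. The pads swing forward as they close: fully open they stand 13 mm farther back than shut.
Start: joints at [1.094, 0.22, 1.526, -0, 1.395, -0.126], TCP at [0.215, 0.587, 0.231] pointing down, gripper open.
Joint ranges: [-2.98, 2.98], [-0.91, 2.08], [0.09, 2.57], [-1.24, 4.39], [0.2, 2.65], [-2.68, 2.68]. Speed limits (rad/s): [2.57, 2.57, 3.01, 3.14, 3.14, 3.14].

### API

Orientations are given as a rotation vector (axis times angle).
In Python, from plant import * gives the robot as it stands. The module is installed in compiled form; this text tells all that it offers. Calls block until the motion is done:
- goto(position, orientation): joint-space move of the TCP to a pose.
- move_straight(position, rate=0.15, orientation=None, stop_force=None): straight line of the TCP; orientation=None keeps the orientation; rate is the mean speed in m/s. With stop_force (N) it stops when the force on the tool has changed by that much, and returns True; else False.
- goto_joints(angles): joint-space move.
- command_gripper(opening, effort=None): finger opening in m; effort is the grip in N (None keeps the last); returns when the fingers have stopped.
- pause(seconds).
- ik(position, orientation): joint angles nearest the present ones, or None.
- sense(): the state.
- read_camera(name): name is "scene" or "side" or "wrist"; returns a dict with "frame" (384x512x3 uint8, blue, green, red), "fx", "fy", "cx", "cy" (pixels), "view" (4x4, takes a point from world to camera coordinates). Camera axes: x right, y down, z forward; pixel columns grow to the right and rows downward; lengths in m; the calibration is good to about 2 mm. A picture is of the moment at which its call begins. There is no depth.
A pose or a line that the arm cannot do raises MotionError and nothing moves.
- close_job(): hands the job in; it is judged then, once.
Trained networks look in a picture, given as the dict that the camera call returned (one of the last four; its "shot" number tells which), for a name from the list of things; names that differ only in an ending like _2 or _b are one class to them, and where a whole thing is asked for, a point or a joint stands for the part that bears it (a point fixed in the world has none). Each returns a list of dicts, best first, with "p" (0 to 1); they miss things now and then, are a little off and sometimes report something else, mostly with a low value. They report only what shows in the picture. A call takes as long as a camera call. They do not tell look-alikes from the thing itself.
- spot_in(query, picture): "point" ([x, y, z] in m, in the coordinates of the camera as it stood for that picture, good to about 4 mm: the middle of the surface that is visible of it).
The state is a dict: "clock": time; "q": joint angles; "qd": joint speeds; "joint_torque": joint torques, N m; "tcp_pos": TCP position; "orientation": TCP orientation; "force": force on the tool from outside, world axes, zero at the start; "torque": the same for the moment, N m; "finger_gap": finger opening in m; "finger_force": force on a finger pad.
Only numpy, scipy, OpenCV 4.12 (cv2) and the standard library are available. Lean on these libraries where they do the work, as an engineer would, in place of code of your own. Each camera call takes 0.05 s, during which the arm holds its last target. There are 200 camera calls.

### The job

Pull the keeper slide of the holding block out to its stop by its black knob, then draw the valve spindle with the straight cylindrical head up out of its socket and tilt it so that its foot points straight into the lens of the inspection camera, centred in front of the glass and about 60 mm from it. Finish while holding it there, still and clear of everything. Leave the keeper out, leave the two ball-headed spindles in their sockets, do not touch the camera, and do not disturb the other things on the bench.

Things in the scene. Friction and masses are not known exactly. Their poses are not given: they have to be found in the camera images.
- block: Grey holding block fixed to the bench, 90 (x) x 250 (y) x 50 mm high; origin at the centre of its underside, front faces -x. Three round sockets in its top, 20 mm wide, 47 mm deep, on its y axis at y = -80, 0, +80 mm, one spindle upright in each. Dark guide rails at its ends (y = +-120 mm) reach 70 mm above the bench.
- keeper (a joint): Steel comb-shaped keeper plate sliding along the block's -x, 6 mm thick, 58 to 64 mm above the bench. 0 = home, teeth over the collars of all three spindles so none can be drawn; 0.040 m = out at its stop, collars free (from 0.034). Starts at 0 to 0.006. A light spring draws it home but its drag is greater: 3 to 5 N pull it and it stays where it is left.
- keeper_knob (a point): Centre of the top of the keeper's knob, an upright black cylinder 18 mm in diameter standing 32 mm above the keeper plate (64 to 96 mm above the bench), to be pinched from above. With the keeper home it is 64 mm in front (-x) of the block's centre; it moves with the keeper. Its axes are the block's.
- spindle: Loose spindle with straight cylindrical brass head, upright in any socket, about 0.2 kg, round, 115 mm long; origin at its foot's centre, z towards the head. From the foot: stem dia. 16 mm to 45 mm, steel collar dia. 32 to 51 (rests on block top), neck dia. 14 to 74, head dia. 28 to 115. In the socket its foot is 5 mm and its head's top 120 mm above the bench; neighbours 80 mm away in block y.
- lens (a point): Centre of the lens glass of the inspection camera, 114 mm above the bench; z points out of the lens along its line of sight: upwards at 45 degrees and towards the robot's side. Site y is level. The lens sits in a ring 52 mm in diameter on a black camera head about 85 mm long behind it.
- camera: Foot of the inspection camera, fixed to the bench, a dark plate 110 x 90 x 12 mm carrying two uprights and the camera head; origin at the centre of its underside. At yaw 0 the lens is 22 mm in front (-x) of the origin, looking to -x and up. Nothing may touch it or the head.
- ball_spindle1: Spindle with a round brass ball head 32 mm in diameter, loose, in another of the sockets; stem, collar and neck like the first, ball centre 88 mm above its foot, its top 109 mm above the bench; origin at its foot. Leave it in place.
- ball_spindle2: Second ball-headed spindle, identical, in the remaining socket. Leave it in place.
- sleeve1: Loose steel sleeve standing on end, 44 mm in diameter, 30 mm high; bystander, origin at the centre of its underside.
- sleeve2: Another such steel sleeve; bystander.
- wrench: Loose flat steel spanner lying on the bench along its own x; bystander.
- screwdriver: Loose screwdriver with a red handle lying on the bench along its own x; bystander.
- bottle: Loose small white bottle, 44 mm in diameter, 110 mm high, upright; bystander, origin at the centre of its underside.
- jar: Loose clear jar with a grey cap, 60 mm in diameter, 60 mm high; bystander, origin at the centre of its underside.
Things that resemble listed ones, but are neither listed nor needed, are in the scene too. What is shaped like the spindle but blue or purple is not meant.

How it is judged:
By the outcome, as a careful person would: the job done as asked, in the order asked, and still so for the second after the job is handed in, while the arm keeps its last pose, push and grip.
It also fails if it takes over 48 s, if anything falls off the work surface, if the arm or the gripper's body presses on something with over 40 N, if the wrist force passes 120 N, or if a joint passes its speed limit or range.

## Working session

There is one attempt and no reset: what is moved stays moved. The work goes in short steps, each a Python script; the robot and the scene stay as the last script left them, time stands still between calls to the robot, and variables do not carry over. Pictures are saved under pics/ and viewed, at most 10 in all, crops included, and the job is handed in when it is done.

```bash
mkdir -p pics; cat > h.py <<'E'
from plant import *
import numpy as np, cv2
from scipy.spatial.transform import Rotation as R
def world(pic,p):
    V=np.array(pic["view"]); return V[:3,:3].T@(np.array(p)-V[:3,3])
def proj(pic,P):
    V=np.array(pic["view"]); c=V[:3,:3]@np.array(P)+V[:3,3]
    return np.array([pic["fx"]*c[0]/c[2]+pic["cx"],pic["fy"]*c[1]/c[2]+pic["cy"]])
def tri(obs):
    A=[];b=[]
    for pic,uv in obs:
        V=np.array(pic["view"]); o=-V[:3,:3].T@V[:3,3]
        d=V[:3,:3].T@np.array([(uv[0]-pic["cx"])/pic["fx"],(uv[1]-pic["cy"])/pic["fy"],1]); d/=np.linalg.norm(d)
        M=np.eye(3)-np.outer(d,d); A.append(M); b.append(M@o)
    x=np.linalg.lstsq(np.vstack(A),np.hstack(b),rcond=None)[0]
    return x,np.linalg.norm(np.vstack(A)@x-np.hstack(b))
E
python3 - <<'E'
from h import *
np.set_printoptions(precision=3,suppress=True)
P={n:read_camera(n) for n in("scene","side","wrist")}
cv2.imwrite("pics/a.png",np.vstack([np.hstack([cv2.resize(P["scene"]["frame"],(400,300)),cv2.resize(P["side"]["frame"],(400,300))]),np.hstack([cv2.resize(P["wrist"]["frame"],(400,300))]*2)]))
for n,p in P.items(): cv2.imwrite(f"pics/{n}0.png",p["frame"])
for q in ["block","keeper","keeper_knob","spindle","lens","camera","ball_spindle1","sleeve1","wrench","screwdriver","bottle","jar"]:
  for n,p in P.items():
    for d in spot_in(q,p)[:4]:
      if d["p"]>.2: print(q,n,round(d["p"],2),world(p,d["point"]),proj(p,world(p,d["point"])).round())
print(sense()["clock"])
E
```

```text
block scene 0.95 [0.59  0.178 0.046] [310. 204.]
block side 0.74 [0.549 0.217 0.064] [244. 265.]
keeper scene 0.85 [0.54  0.177 0.06 ] [303. 193.]
keeper side 0.64 [0.524 0.199 0.067] [257. 261.]
keeper side 0.63 [ 0.402 -0.306  0.008] [345. 154.]
keeper side 0.53 [ 0.636 -0.397  0.06 ] [280. 109.]
keeper side 0.32 [0.77  0.02  0.027] [191. 195.]
keeper_knob scene 0.97 [0.537 0.174 0.06 ] [302. 193.]
spindle scene 0.79 [ 0.542 -0.001  0.076] [254. 200.]
spindle scene 0.75 [0.577 0.094 0.095] [286. 195.]
spindle scene 0.54 [0.685 0.085 0.08 ] [298. 218.]
spindle side 0.68 [0.565 0.111 0.105] [252. 218.]
spindle side 0.57 [0.671 0.102 0.085] [212. 211.]
spindle side 0.54 [0.528 0.01  0.085] [278. 199.]
lens scene 0.87 [ 0.676 -0.229  0.097] [191. 235.]
lens scene 0.74 [0.589 0.172 0.047] [308. 204.]
lens side 0.72 [0.769 0.015 0.026] [192. 194.]
camera scene 0.56 [ 0.684 -0.227  0.055] [194. 249.]
camera scene 0.28 [0.778 0.006 0.024] [287. 259.]
camera side 0.87 [ 0.648 -0.2    0.013] [258. 158.]
ball_spindle1 scene 0.64 [0.579 0.175 0.09 ] [309. 191.]
ball_spindle1 side 0.51 [0.566 0
[... 151 characters left out ...]
0.458 -0.104  0.021] [216. 207.]
sleeve1 side 0.68 [0.768 0.019 0.026] [191. 195.]
sleeve1 side 0.49 [ 0.443 -0.085  0.024] [317. 197.]
wrench scene 0.69 [ 0.399 -0.322  0.007] [147. 215.]
wrench side 0.84 [ 0.401 -0.306  0.01 ] [346. 154.]
wrench side 0.75 [0.813 0.174 0.024] [150. 234.]
screwdriver scene 0.9 [0.828 0.155 0.026] [343. 256.]
screwdriver side 0.72 [0.81  0.173 0.021] [152. 234.]
screwdriver side 0.64 [0.568 0.11  0.107] [251. 217.]
bottle scene 0.94 [ 0.649 -0.408  0.057] [123. 257.]
bottle side 0.86 [ 0.636 -0.395  0.059] [280. 109.]
jar scene 0.73 [0.449 0.413 0.038] [347. 175.]
jar side 0.7 [0.435 0.435 0.061] [264. 371.]
jar wrist 0.49 [0.407 0.43  0.009] [196. 335.]
1.95
```

View pics/a.png

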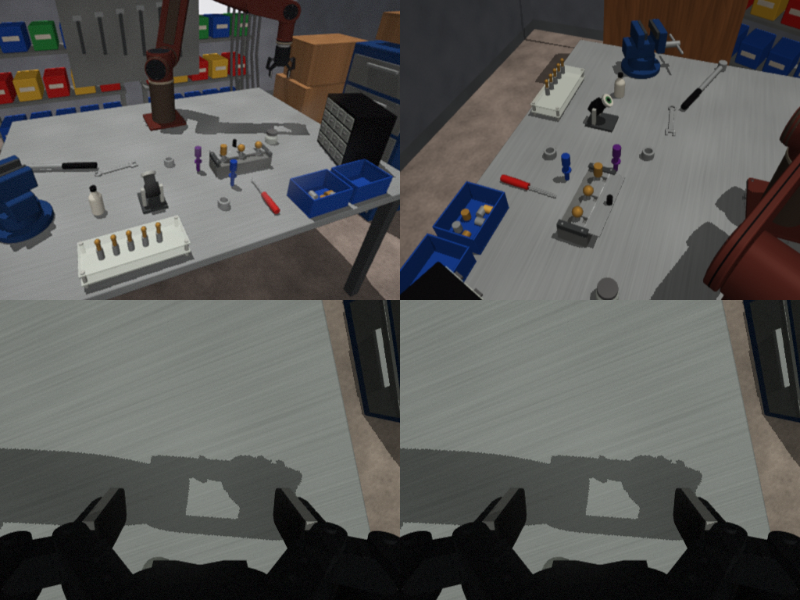

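The view shows the block at side (≈252,245), with three brass heads; purple and blue decoys stand at side (278,199) and (212,211). The candidate with the cylindrical head is the end one, at side (252,217) and scene (286,195). I'll confirm it with a crop while moving the wrist camera over the block.

```bash
python3 - <<'E'
from h import *
np.set_printoptions(precision=4,suppress=True)
s=sense(); M=R.from_rotvec(s["orientation"]).as_matrix(); print(M)
a=cv2.imread("pics/side0.png")[190:320,190:320]; b=cv2.imread("pics/scene0.png")[150:250,230:380]
# tool-down, y along world +-y, picking smaller last-joint angle
best=None
for sg in(1,-1):
    m=np.array([[sg,0,0],[0,-sg,0],[0,0,-1.]]); o=R.from_matrix(m).as_rotvec()
    q=ik([.46,.16,.34],o); print(sg,q)
    if q is not None and (best is None or abs(q[5])<best[0]): best=(abs(q[5]),o)
o=best[1]; np.save("down.npy",o)
pics=[]
for i,p in enumerate([[.46,.19,.36],[.46,.09,.32]]):
    goto(p,o); pause(.2); w=read_camera("wrist"); cv2.imwrite(f"pics/w{i}.png",w["frame"]); np.savez(f"w{i}.npz",**w)
    for qn in ["keeper_knob","spindle","ball_spindle1","block","lens"]:
        for d in spot_in(qn,w)[:4]:
            if d["p"]>.2: print(qn,i,round(d["p"],2),world(w,d["point"]),proj(w,world(w,d["point"])).round(1))
    pics.append(w["frame"])
V=np.vstack([np.hstack([cv2.resize(a,(400,300)),cv2.resize(b,(400,300))]),np.hstack([cv2.resize(f,(400,300)) for f in pics])])
cv2.imwrite("pics/b.png",V); print(sense()["clock"], w["fx"],w["cx"])
E
```

```text
[[-0.9391  0.3437 -0.    ]
 [ 0.3437  0.9391 -0.    ]
 [-0.     -0.     -1.    ]]
1 [ 0.1726 -0.1656  1.7196 -0.      1.5876  1.7434]
-1 [ 0.1726 -0.1656  1.7196 -0.      1.5876 -1.3982]
keeper_knob 0 0.78 [0.5222 0.1813 0.0601] [248.5 197.1]
spindle 0 0.94 [0.5272 0.0103 0.0987] [120.1 208.7]
spindle 0 0.9 [0.6665 0.1016 0.0907] [194.5 296.4]
spindle 0 0.72 [0.552  0.1039 0.1157] [188.5 231. ]
ball_spindle1 0 0.93 [0.5622 0.2617 0.1024] [307.1 234.3]
ball_spindle1 0 0.75 [0.5583 0.1808 0.1001] [247.6 230.9]
ball_spindle1 0 0.42 [0.5543 0.1027 0.1154] [187.7 232.5]
block 0 0.82 [0.5362 0.1852 0.0648] [251.1 207.3]
lens 0 0.64 [ 0.6574 -0.1938  0.0639] [  7.1 281. ]
keeper_knob 1 0.61 [ 0.4369 -0.0951  0.0348] [115.8 137.9]
keeper_knob 1 0.6 [0.5239 0.1779 0.0655] [320.8 207.2]
spindle 1 0.83 [0.525  0.0068 0.1044] [184.8 218.1]
spindle 1 0.65 [0.6663 0.0947 0.0904] [257.4 312.2]
spindle 1 0.28 [ 0.3881 -0.2459  0.0065] [11.2 99.8]
ball_spindle1 1 0.97 [0.5599 0.1769 0.0976] [323.4 242.7]
ball_spindle1 1 0.97 [0.5626 0.2585 0.0996] [389.  245.5]
ball_spindle1 1 0.73 [0.4312 0.4046 0.0349] [490.  134.3]
ball_spindle1 1 0.4 [ 0.389  -0.2437  0.0085] [ 11.8 100.5]
block 1 0.93 [0.5317 0.1698 0.0648] [314.3 212.6]
lens 1 0.68 [ 0.6253 -0.2044  0.0986] [ 27.9 288.8]
5.225 317.95112105007775 255.3604737306087
```

View pics/b.png

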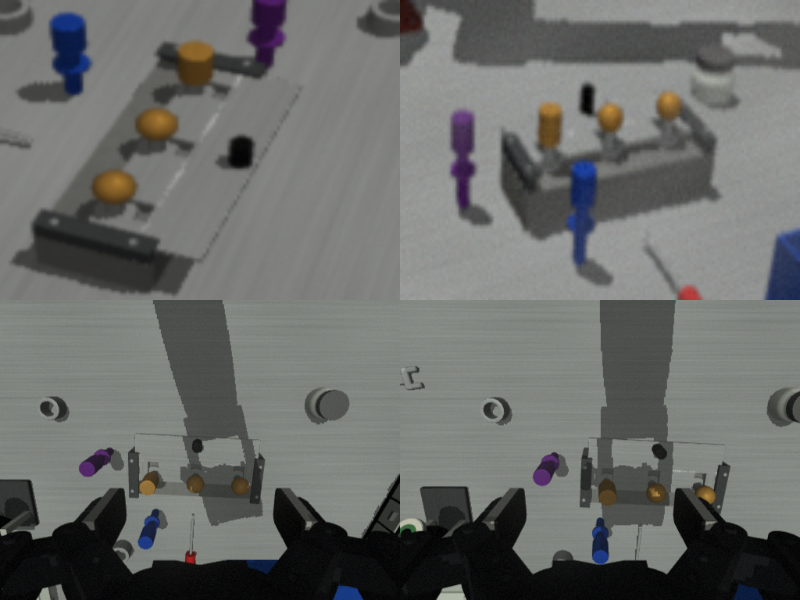

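The crop confirms it: the brass head at the low-y end (w0 ≈(188,231)) has straight cylindrical sides. The other two brass heads are balls, and the blue and purple lookalikes stand free on the bench. Next I'll triangulate the heads and knob from four views.

```bash
python3 - <<'E'
from h import *
np.set_printoptions(precision=4,suppress=True)
o=np.load("down.npy")
P={n:read_camera(n) for n in("scene","side")}
fr={n:cv2.imread(f"pics/{n}0.png") for n in P}
for i in(0,1):
    z=np.load(f"w{i}.npz"); P[f"w{i}"]={k:z[k] for k in("fx","fy","cx","cy","view")}; fr[f"w{i}"]=z["frame"]
# approx centres
G={"cyl":[.560,.105,.10],"b1":[.562,.183,.093],"b2":[.565,.263,.093]}
obs={k:[] for k in G}
for n,p in P.items():
    hsv=cv2.cvtColor(fr[n],cv2.COLOR_BGR2HSV); m=cv2.inRange(hsv,(8,110,30),(26,255,255))
    k,l,st,c=cv2.connectedComponentsWithStats(m)
    for g in G:
        uv=proj(p,G[g]); r=[(np.linalg.norm(c[j]-uv),j) for j in range(1,k) if st[j,4]>25]
        d,j=min(r); print(n,g,uv.round(),c[j].round(1),st[j].tolist())
        if d<14: 
            x,y,w,h,a=st[j]; obs[g].append((p,(x+w/2-.5,y+h/2-.5)))
X={}
for g in G: 
    X[g],res=tri(obs[g]); print(g,len(obs[g]),X[g],res, tri(obs[g][2:]))
for n in("w0","w1"):
    g=cv2.cvtColor(fr[n],cv2.COLOR_BGR2GRAY); uv=proj(P[n],[.505,.183,.085]).astype(int)
    c=g[uv[1]-25:uv[1]+25,uv[0]-25:uv[0]+25]; print(n,uv,c.min())
    m=(c<c.min()+16).astype(np.uint8); k,l,st,ce=cv2.connectedComponentsWithStats(m)
    for j in range(1,k):
        if st[j,4]>20: print(st[j]+[uv[0]-25,uv[1]-25,0,0,0])
crop=[cv2.resize(fr["side"][95:160,230:295],(400,400)),cv2.resize(fr["scene"][200:275,155:230],(400,400))]
cv2.imwrite("pics/c.png",np.hstack(crop))
E
```

```text
scene cyl [287. 190.] [285.7 191.4] [282, 185, 8, 14, 97]
scene b1 [308. 188.] [308.3 188.8] [304, 185, 9, 9, 60]
scene b2 [330. 184.] [330.5 184.7] [327, 181, 8, 8, 56]
side cyl [255. 218.] [253.  216.9] [248, 208, 11, 19, 189]
side b1 [244. 245.] [240.5 243.5] [234, 237, 14, 14, 143]
side b2 [230. 272.] [226.6 270.6] [220, 264, 14, 14, 156]
w0 cyl [192. 232.] [190.  235.2] [178, 221, 24, 29, 484]
w0 b1 [249. 231.] [249.6 235.3] [239, 225, 22, 22, 373]
w0 b2 [307. 234.] [307.2 238. ] [296, 228, 23, 22, 380]
w1 cyl [266. 244.] [265. 247.] [255, 231, 22, 32, 589]
w1 b1 [327. 243.] [327.7 246.7] [315, 235, 26, 25, 479]
w1 b2 [390. 245.] [391.4 248.2] [377, 238, 27, 24, 415]
cyl 4 [0.565  0.1015 0.0984] 0.003941203018664353 (array([0.5594, 0.1039, 0.1107]), np.float64(0.0005507158477194296))
b1 4 [0.5683 0.1819 0.0921] 0.004287006005543508 (array([0.5676, 0.1833, 0.0939]), np.float64(9.75522213273653e-05))
b2 4 [0.572  0.2624 0.0936] 0.0032648360373782174 (array([0.5718, 0.2634, 0.0931]), np.float64(0.0007458405936022847))
w0 [249 190] 20
[246 178  13  17 173]
w1 [328 197] 15
[323 185  18  19 218]
```

View pics/c.png

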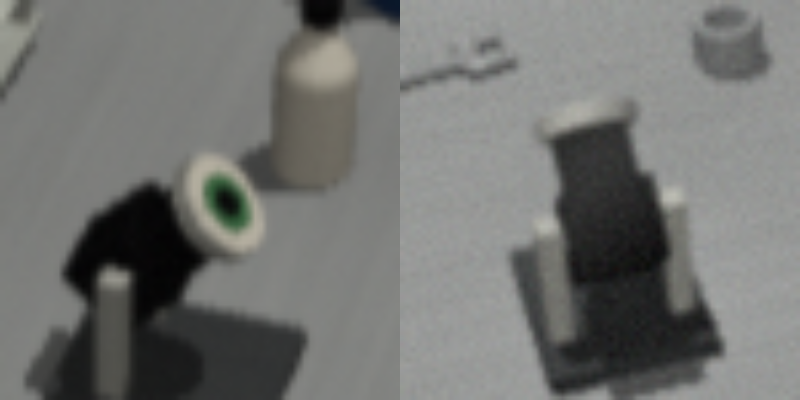

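```bash
python3 - <<'E'
from h import *
np.set_printoptions(precision=4,suppress=True)
P=[dict(np.load(f"w{i}.npz")) for i in(0,1)]
K,res=tri([(P[0],(252,186)),(P[1],(331.5,194))]); print("knob",K,res)
yaw=-np.arctan2(.0037,.0805); by=np.array([-np.sin(yaw),np.cos(yaw),0]); bx=np.array([np.cos(yaw),np.sin(yaw),0])
C=np.array([.5683,.182,0]); loc=[(K-C)@bx,(K-C)@by]; print("knob local",loc)
kn=C-bx*np.clip(-loc[0],.064,.070); print(kn)
o=(R.from_rotvec([0,0,yaw])*R.from_rotvec(np.load("down.npy"))).as_rotvec(); np.savez("blk.npz",C=C,bx=bx,by=by,o=o)
goto([kn[0],kn[1],.15],o); command_gripper(.05)
print("contact",move_straight([kn[0],kn[1],.070],.1,stop_force=12),sense()["tcp_pos"])
command_gripper(.0,40); s=sense(); print(s["finger_gap"],s["finger_force"],s["force"],s["clock"])
t=s["tcp_pos"]-bx*.05
print("stop",move_straight(t,.06,stop_force=14)); s2=sense(); print(s2["tcp_pos"],(np.array(s2["tcp_pos"])-s["tcp_pos"])@bx,s2["force"],s2["clock"])
E
```

```text
knob [0.5003 0.1866 0.0824] 0.0007582473970497841
knob local [np.float64(-0.06816589859093033), np.float64(0.0015075754959574432)]
[0.5002 0.1851 0.    ]
contact False [0.5008 0.1853 0.0706]
0.0164026783001871 39.32654857635498 [-0.4487  4.2195  4.0682] 7.925
stop True
[0.464  0.1882 0.071 ] -0.03688573470065767 [ 4.3265  0.8242 -1.3142] 8.5667
```

```bash
python3 - <<'E'
from h import *
np.set_printoptions(precision=4,suppress=True)
b=np.load("blk.npz"); s=sense(); p=np.array(s["tcp_pos"])
print(s["finger_gap"],s["force"])
print(move_straight(p-b["bx"]*.010,.03,stop_force=20)); s2=sense(); print((np.array(s2["tcp_pos"])-p)@b["bx"],s2["force"],s2["finger_gap"])
command_gripper(.05); q=np.array(sense()["tcp_pos"]); move_straight([q[0],q[1],.16],.2)
# view block and camera
pics=[]
for i,t in enumerate([[.43,.10,.33],[.50,-.20,.40],[.50,-.10,.36]]):
    goto(t,b["o"]); pause(.15); w=read_camera("wrist"); pics.append(w["frame"]); np.savez(f"v{i}.npz",**w); cv2.imwrite(f"pics/v{i}.png",w["frame"])
    for qn in ["keeper_knob","spindle","lens","camera"]:
        for d in spot_in(qn,w)[:3]:
            if d["p"]>.3: print(qn,i,round(d["p"],2),world(w,d["point"]),proj(w,world(w,d["point"])).round(1))
V=w["view"]; print("cam",-V[:3,:3].T@V[:3,3],V[2,:3],sense()["tcp_pos"],sense()["clock"])
V=np.vstack([np.hstack([cv2.resize(f,(400,300)) for f in pics[:2]]),np.hstack([cv2.resize(pics[2],(400,300)),np.zeros((300,400,3),np.uint8)])])
cv2.imwrite("pics/d.png",V)
E
```

```text
0.01646651362303669 [ 4.3265  0.8242 -1.3142]
True
5.006153300744763e-05 [ 2.3955 -0.1801 -0.17  ] 0.01629246790133427
keeper_knob 0 0.69 [0.4874 0.1858 0.0627] [320.6 199.6]
spindle 0 0.95 [0.6604 0.0961 0.0586] [259.  311.9]
spindle 0 0.86 [0.5228 0.0049 0.0503] [190.4 226.5]
spindle 0 0.74 [0.5574 0.1032 0.1092] [261.7 266.2]
lens 0 0.89 [ 0.6177 -0.2267  0.1052] [ 16.1 315.6]
camera 0 0.73 [ 0.6176 -0.228   0.0116] [ 57.3 278.5]
camera 0 0.52 [ 0.3892 -0.2516  0.0047] [ 11.3 136.1]
keeper_knob 1 0.82 [0.4855 0.1265 0.0639] [473.  131.2]
spindle 1 0.87 [0.5618 0.0963 0.1044] [463.  188.6]
spindle 1 0.75 [0.6679 0.09   0.0892] [443.9 251.7]
spindle 1 0.34 [ 0.4401 -0.0963  0.0296] [318.7 106.1]
lens 1 0.96 [ 0.6325 -0.2183  0.1092] [245.5 244.3]
camera 1 0.55 [ 0.6318 -0.2188  0.0102] [246.8 220.2]
keeper_knob 2 0.77 [0.4881 0.1596 0.0622] [444.  136.6]
spindle 2 0.91 [0.5238 0.003  0.1119] [338.3 175. ]
spindle 2 0.72 [0.559  0.0937 0.1057] [406.1 197.1]
spindle 2 0.68 [0.667  0.0922 0.0833] [392.1 263.4]
lens 2 0.6 [ 0.6218 -0.2367  0.1041] [160.7 251.1]
camera 2 0.79 [ 0.6218 -0.2125  0.0098] [191.5 224.9]
cam [ 0.4311 -0.0973  0.5036] [ 0.2674 -0.0125 -0.9635] [ 0.5001 -0.1007  0.3602] 13.5
```

View pics/d.png

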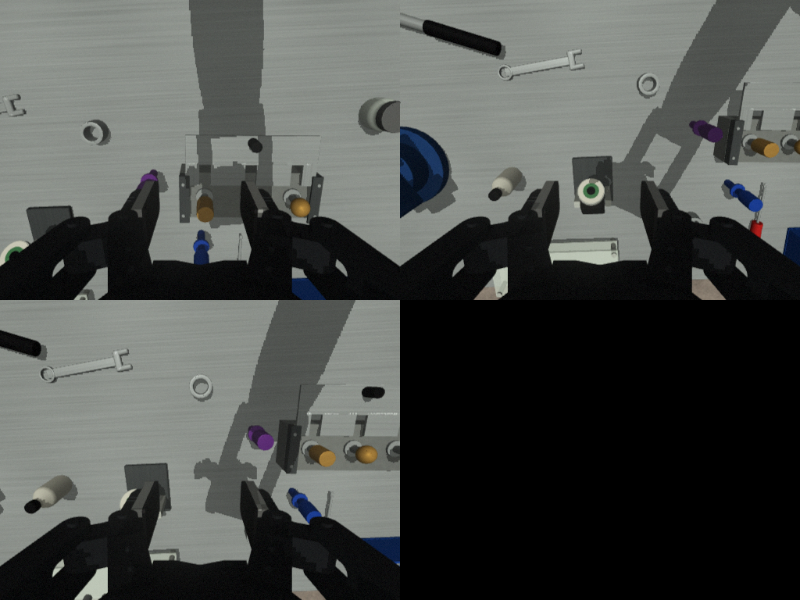

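The keeper is out: in v0 the tooth gaps have moved away from the collars and the knob sits at ≈(326,186). The lens shows face-on in v1 at ≈(245,243), with the foot plate's front edge at row ≈201. Now I'll measure the lens position and yaw.

```bash
python3 - <<'E'
from h import *
np.set_printoptions(precision=4,suppress=True)
side=read_camera("side")
S={n:dict(np.load(n+".npz")) for n in("v0","v1")}; S["side"]=dict(side); S["side"]["frame"]=cv2.imread("pics/side0.png")
ob=[]
for n,p in S.items():
    g=[.632,-.218,.112]; uv=proj(p,g)
    hsv=cv2.cvtColor(p["frame"],cv2.COLOR_BGR2HSV); m=cv2.inRange(hsv,(45,70,30),(90,255,255))
    k,l,st,c=cv2.connectedComponentsWithStats(cv2.morphologyEx(m,cv2.MORPH_CLOSE,np.ones((5,5))))
    for j in range(1,k):
        if st[j,4]>15 and np.linalg.norm(c[j]-uv)<30:
            pts=cv2.findContours((l==j).astype(np.uint8),0,1)[0][0]; e=cv2.fitEllipse(pts) if len(pts)>5 else None
            print(n,uv,c[j],st[j],e); ob.append((n,p,e[0] if e else c[j]))
for sel in (("v0","v1","side"),("v1","side"),("v1","v0")):
    print(sel,tri([(p,c) for n,p,c in ob if n in sel]))
f=S["v1"]["frame"][190:290,210:310]; cv2.imwrite("pics/e.png",cv2.resize(f,(600,600),interpolation=cv2.INTER_CUBIC))
E
```

```text
v0 [ 21.446  327.9135] [ 16.1208 322.9396] [  7 316  22  20 149] ((16.568689346313477, 324.6160583496094), (11.533512115478516, 23.718830108642578), 50.07645034790039)
v1 [245.6666 244.8403] [243.9717 243.7028] [235 235  19  19 212] ((243.98675537109375, 243.721435546875), (17.766935348510742, 18.60650062561035), 76.16128540039062)
side [265.7444 128.9028] [266.5 127.5] [264 124   6   8  36] ((266.5, 127.5), (4.37147855758667, 7.986268520355225), 148.9900665283203)
('v0', 'v1', 'side') (array([ 0.6287, -0.2214,  0.1139]), np.float64(0.004050003754144308))
('v1', 'side') (array([ 0.6297, -0.2203,  0.1152]), np.float64(0.0013976559645093934))
('v1', 'v0') (array([ 0.6268, -0.2207,  0.1149]), np.float64(0.0027068368459914572))
```

View pics/e.png

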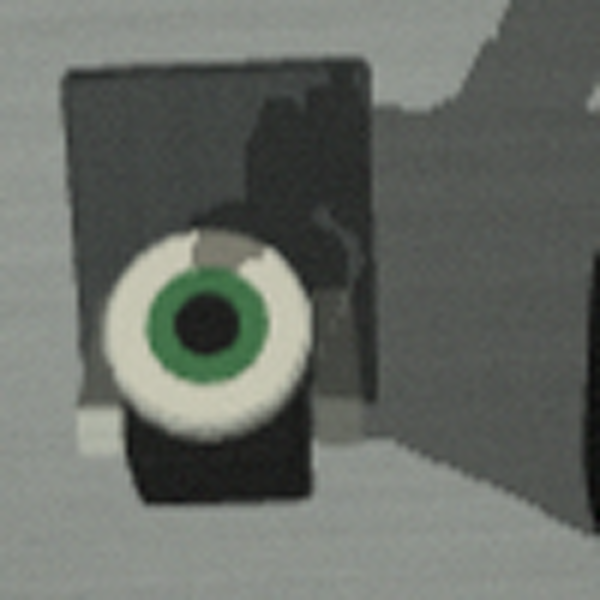

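```bash
python3 - <<'E'
from h import *
np.set_printoptions(precision=4,suppress=True)
p=dict(np.load("v1.npz"))
def plane(c,z=.012):
    u=c[0]/6+210-.4; v=c[1]/6+190-.4; V=p["view"]; o=-V[:3,:3].T@V[:3,3]
    d=V[:3,:3].T@np.array([(u-p["cx"])/p["fx"],(v-p["cy"])/p["fy"],1]); return o+d*(z-o[2])/d[2]
fl,fr,l2,r2=[plane(c) for c in((65,72),(370,62),(83,400),(377,400))]
print(fl,fr,l2,r2,np.linalg.norm(fl-fr))
d=fr-fl; y0=np.degrees(np.arctan2(-d[0],d[1])); a=l2-fl; b=r2-fr
y1=np.degrees(np.arctan2(a[1],a[0])); y2=np.degrees(np.arctan2(b[1],b[0])); print("yaws",y0,y1,y2)
yaw=np.radians(np.mean([y0,y1,y2])); L=np.array([.6295,-.2208,.1145])
mid=(fl+fr)/2; ex=np.array([np.cos(yaw),np.sin(yaw),0]); ey=np.array([-ex[1],ex[0],0]); print("front mid->lens local",(L-mid)@ex,(L-mid)@ey)
lz=(-ex+[0,0,1])/np.sqrt(2); np.savez("lens.npz",L=L,lz=lz)
bk=np.load("blk.npz")
for name,ty in(("horiz",ey),("horiz-",-ey),("plane",np.cross(ey,lz)),("plane-",-np.cross(ey,lz))):
    z=-lz; M=np.column_stack([np.cross(ty,z),ty,z]); o=R.from_matrix(M).as_rotvec()
    print(name,o,ik(L+lz*.138,o),ik(L+lz*.24,o))
    M2=np.column_stack([np.cross(ty if 'h' in name else 0*ty,[0,0,-1.])]*3)
for n,o in(("y",bk["o"]),("x",(R.from_rotvec([0,0,np.pi/2])*R.from_rotvec(bk["o"])).as_rotvec()),("x-",(R.from_rotvec([0,0,-np.pi/2])*R.from_rotvec(bk["o"])).as_rotvec())):
    print(n,ik([.5645,.102,.083],o),ik([.5645,.102,.26],o))
E
```

```text
[ 0.5945 -0.2631  0.012 ] [ 0.5953 -0.1742  0.012 ] [ 0.6997 -0.2652  0.012 ] [ 0.7036 -0.1753  0.012 ] 0.08890606692888368
yaws -0.5300692752298125 -1.1560040118827233 -0.5816181907109226
front mid->lens local 0.03461651408655881 -0.001685111690224735
horiz [ 0.0155  2.3562 -0.0064] None None
horiz- [ 2.8977 -0.0191  1.2003] [-0.8476 -0.3224  2.2762  0.8308  0.7887  0.251 ] [-1.0224 -0.6057  2.3181  0.7466  1.0786  0.315 ]
plane [1.77   1.7468 0.7235] [-0.8476 -0.3224  2.2762  0.8308  0.7887 -1.3198] [-1.0224 -0.6057  2.3181  0.7466  1.0786 -1.2558]
plane- [-1.7499  1.7732 -0.7345] [-0.8476 -0.3224  2.2762  0.8308  0.7887  1.8217] [-1.0224 -0.6057  2.3181  0.7466  1.0786  1.8858]
y [ 0.0413  0.2515  1.7852 -0.      1.1049 -1.4836] [ 0.0413  0.0803  1.629  -0.      1.4324 -1.4836]
x None None
x- [ 0.0413  0.2515  1.7852 -0.      1.1049  0.0872] [ 0.0413  0.0803  1.629  -0.      1.4324  0.0872]
```

```bash
python3 - <<'E'
from h import *
np.set_printoptions(precision=4,suppress=True)
b=np.load("blk.npz"); o=b["o"]; x,y=.5647,.1018
command_gripper(.055); goto([x,y,.17],o); w=read_camera("wrist"); cv2.imwrite("pics/g0.png",w["frame"])
print(move_straight([x,y,.083],.12,stop_force=12))
command_gripper(.0,60); s=sense(); print(s["finger_gap"],s["finger_force"],s["force"],s["tcp_pos"],s["clock"])
if abs(s["finger_gap"]-.028)<.004:
    print(move_straight([x,y,.26],.10,stop_force=25)); s=sense(); print(s["tcp_pos"],s["finger_gap"],s["force"],s["clock"])
P={n:read_camera(n) for n in("scene","side")}
a=P["scene"]["frame"][110:245,210:390]; c=P["side"]["frame"][120:300,160:400]
cv2.imwrite("pics/f.png",np.hstack([cv2.resize(a,(400,300)),cv2.resize(c,(400,300))]))
E
```

```text
False
0.026451428583058757 58.706014752388 [-0.7173  1.5963  5.135 ] [0.5656 0.102  0.0842] 16.1583
False
[0.5644 0.1018 0.2592] 0.026832881932964417 [-0.4538  0.3207 -2.4956] 18.075
```

View pics/f.png

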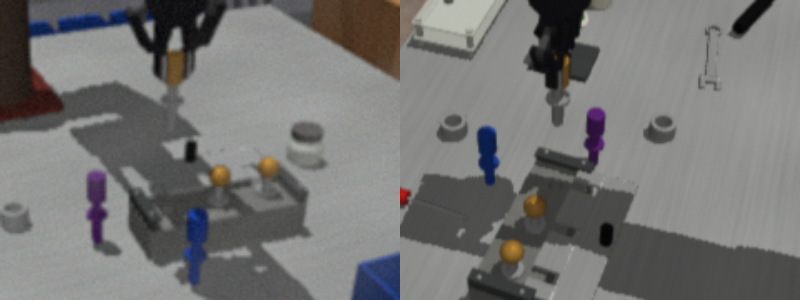

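The spindle is out (crop: left ≈(172,95), right ≈(560,95)), both balls are seated, and the keeper is still out. Next I'll go to the standoff in front of the lens.

```bash
python3 - <<'E'
from h import *
np.set_printoptions(precision=4,suppress=True)
L=np.array([.6287,-.2203,.1142]); yaw=np.radians(-.75)
ex=np.array([np.cos(yaw),np.sin(yaw),0]); lz=(-ex+[0,0,1])/np.sqrt(2); ey=np.array([-ex[1],ex[0],0])
ty=np.cross(ey,lz); M=np.column_stack([np.cross(ty,-lz),ty,-lz]); o=R.from_matrix(M).as_rotvec()
np.savez("lens.npz",L=L,lz=lz,o=o,ey=ey)
goto(L+lz*.22,o); pause(.2); move_straight(L+lz*.139,.06); pause(.4)
s=sense(); print(s["tcp_pos"],L+lz*.139,s["finger_gap"],s["force"],s["clock"])
print((R.from_rotvec(s["orientation"]).inv()*R.from_rotvec(o)).magnitude())
t=np.array(s["tcp_pos"]);
pics=[]
for n in("scene","side","wrist"):
    p=read_camera(n); np.savez(f"z_{n}.npz",**p); 
    print(n,"foot",proj(p,t-lz*.079),"collar",proj(p,t-lz*.031),"headtop",proj(p,t+lz*.036),"lens",proj(p,L))
    if n!="wrist":
        uv=proj(p,L+lz*.08).astype(int); pics.append(p["frame"][uv[1]-40:uv[1]+40,uv[0]-40:uv[0]+40]); print("origin",uv-40)
cv2.imwrite("pics/i.png",np.hstack([cv2.resize(f,(400,400),interpolation=cv2.INTER_CUBIC) for f in pics]))
E
```

```text
[ 0.5304 -0.2191  0.2126] [ 0.5304 -0.219   0.2125] 0.026833394411867266 [ 0.3766  0.6801 -2.6981] 21.55
0.0001660070336814175
scene foot [185.4385 198.9946] collar [181.8177 182.6917] headtop [176.872  160.4232] lens [190.0802 219.8209]
origin [143 152]
side foot [282.1782 119.0339] collar [294.9008 111.4361] headtop [313.7612 100.1727] lens [267.1051 128.0521]
origin [247  75]
wrist foot [256.7487 199.3356] collar [256.9622 223.2897] headtop [257.5308 287.0857] lens [256.5486 180.0455]
```

View pics/i.png

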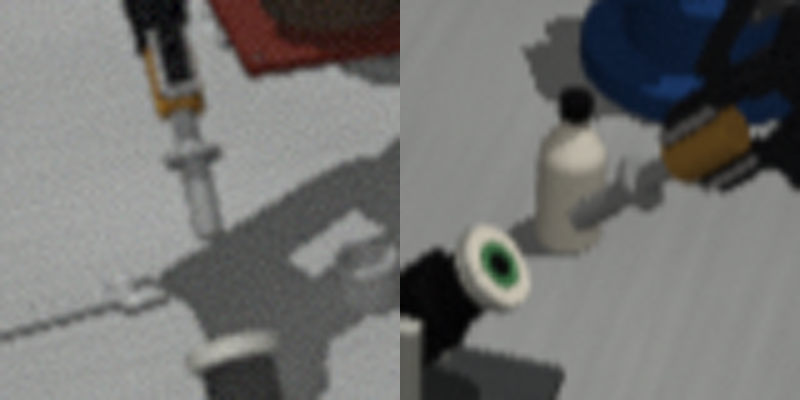

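The foot is at scene (184.6,199) and side (282.6,118.4), and the lens at side (267.4,127.8). All are within 1 px of prediction. One close look with the wrist camera will check centring.

```bash
python3 - <<'E'
from h import *
f=np.load("z_wrist.npz")["frame"]; cv2.imwrite("pics/j.png",cv2.resize(f[140:260,206:306],(500,600),interpolation=cv2.INTER_CUBIC))
E
```

```text
(no output)
```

View pics/j.png

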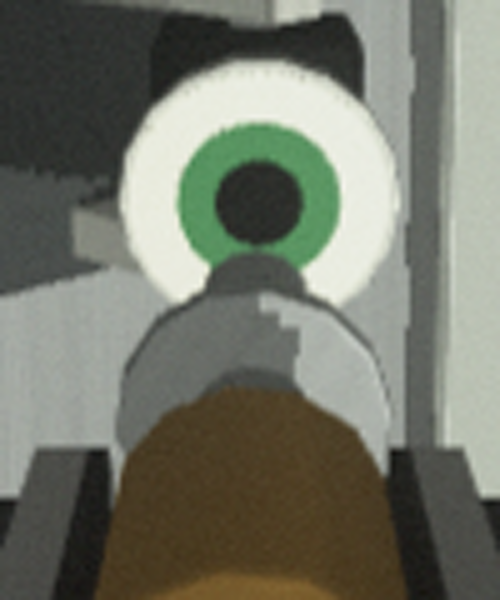

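The lens centre is at crop (259,202) and the foot at (257,≈265). They line up laterally to within about 1 mm and sit at the predicted rows, so I'm handing in.

```bash
python3 -c "
from plant import *
s=sense(); print(s['clock'],max(abs(v) for v in s['qd']),s['finger_gap']); print(close_job())"
```

```text
21.7 0.0014194519616313338 0.026905640650698313
the job is handed in; nothing more can be done
None
```

I handed the job in at 21.7 s: the keeper is out at its stop, and the cylindrical-headed spindle is held still with its foot about 60 mm from the lens, centred to within about 1 mm as far as the images show.

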